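# Clear the specimen case and hold its sprung lid at 60 degrees

### The job

Take the fossil block off the lid of the aluminium specimen case and set it down gently, fossil side up, on the blue pad and let go of it. Then raise the lid by its red bar and hold it open at 60 degrees from closed (give or take 5; the red mark on the white quadrant shows 60) so that the specimens inside can be photographed: the lid springs shut if released, so finish while still holding it steady there. Leave the brush, jar and loupe where they are.

Things in the scene. Friction and masses are not known exactly. Their poses are not given: they have to be found in the camera images.
- lid (a joint): angle of the case's lid in rad: 0 closed (flat on the case), growing as it opens upward, 1.047 = 60 degrees, stop at 1.7. A spring and the lid's weight push it shut from every angle; at the red bar that takes roughly 2 to 4 N to overcome
- lid_bar (a point): centre of the lid's red bar handle: level round bar, 12 mm thick, 110 mm long, parallel to the hinge, held by a thin arm at each end with 50 mm open space between bar and lid edge. Lid closed: 80 mm above the table, 225 mm from the hinge line. Axes turn with the lid; closed: x towards the hinge, y along the bar, z up. Bar may turn between gripping fingers
- case_hinge (a point): middle of the lid's hinge line, on the rear top edge of the case, 79.5 mm above the table. Fixed to the case: x level, away from the bar side, y along the hinge line, z up. With the lid at angle a the bar's centre lies at x = -0.225 cos a, z = +0.225 sin a (m, within 4 mm) in this frame
- case: fixed open-topped aluminium case, 170 (x) x 240 (y) x 75 mm high, closed by a 170 x 240 x 8 mm aluminium lid; origin centre of underside, x from bar side to hinge side. On its +y side, 126 mm from centre, stands a thin white quarter-circle quadrant, 100 mm radius about the hinge, rising 110 mm above the lid; black marks at 30 and 90, long red mark at 60 degrees; the lid's side edge points
- fossil_center (a point): centre of the loose fossil block, ochre stone with a dark spiral on top, 66 (x) x 44 (y) x 34 (z) mm, about 0.2 kg; z points up out of the spiral side. It starts lying on the closed lid
- pad_top (a point): centre of the top face of the blue pad, 130 x 130 mm and 12 mm thick, firm, fixed to the table; z up. It lies on the left or the right
- tray: fixed grey tray, 160 (x) x 110 (y) x 28 mm, with the brush in it; on the other side from the pad; origin at the centre of its underside
- brush: loose small brush, 130 mm long, lying in the tray; not to be moved
- jar: loose amber glass jar with black lid, 56 mm across, 85 mm tall, standing on the table; origin at the centre of its underside; not to be moved
- loupe: loose hand lens, black ring 52 mm across and 12 mm thick with a steel handle 65 mm long, flat on the table; origin on its underside near the handle's front end; not to be moved
There are look-alikes about, which are no part of the job. What is shaped like the part that bears fossil_center but pink is not meant. Of the things shaped like the part that bears pad_top, the blue one is meant.

How it is judged:
On the way, in this order (a step that is already met when the one before it is completed fails the run):
1. the fossil block lies released, spiral side up, on the blue pad (z of fossil_center in the frame of pad_top between 0.012 and 0.023 m and x of fossil_center in the frame of pad_top between -0.05 and 0.05 m and y of fossil_center in the frame of pad_top between -0.05 and 0.05 m and angle between fossil_center's own z axis and vertical below 0.2 rad and contact force between the fingers and fossil below 0.1 N and linear speed of fossil below 0.03 m/s), for 0.2 s.
2. the lid is held at 60 degrees, within 5 (value of joint lid between 0.96 and 1.134 rad and contact force between the fingers and lid above 0.5 N), for 0.3 s.
At the end, for the whole second after the job is handed in: Lid still at 60 degrees within 5 (0.960 to 1.134 rad, under 0.1 rad/s), fingers pressing on it with over 0.5 N, no loose thing touching it; fossil released, at rest, spiral up on the blue pad, its centre within 50 mm of the pad's centre along both pad axes (all of step 1 and all of step 2 and velocity of joint lid between -0.1 and 0.1 rad/s and contact force between lid and fossil below 0.05 N and contact force between lid and jar below 0.05 N and contact force between lid and loupe below 0.05 N and contact force between lid and brush below 0.05 N); the arm keeps its last pose, push and grip.
It fails at once if the fossil block is dropped or slammed down (faster than 0.5 m/s within about 25 mm of its resting height on the pad or lower) (height (world z) of fossil_center below 0.055 m and linear speed of fossil above 0.5 m/s).
It fails at once if the fossil block is tipped over (angle between fossil_center's own z axis and vertical above 1 rad).
It fails at once if the brush, jar or loupe is moved by more than 30 mm, or the jar is tipped (distance of any of brush, jar, loupe from where it was at the start of the episode above 0.03 m or angle between jar's own z axis and vertical above 0.4 rad).
It also fails if it takes over 51 s, if anything falls off the work surface, if the arm or the gripper's body presses on something with over 40 N, if the wrist force passes 120 N, or if a joint passes its speed limit or range.

### The arm

A 6-joint arm with a two-finger parallel gripper is mounted at the origin on the work surface. World frame = base frame: x ahead of the robot, y to its left, z up, the work surface at z = 0. Lengths are in m, angles in rad, forces in N, time in s.
With the tool pointing down it reaches from about 0.3 to 0.95 m from the base axis. Payload 3.1 kg.
Tool frame: the origin (TCP) lies at the very end of the fingers, on their centre line; the grasp point (between the pads) lies 19 mm behind it; z points along the fingers, y is the direction in which the jaws open and shut (so a half turn about z gives the same grasp; the last joint's range is limited). The gripper opens to 85 mm and grips with 20 to 120 N. Pads are 22 mm wide; open, the fingers measure 114 mm over their backs; the gripper's body (76 mm by 85 mm) begins 54 mm behind the grasp point. The pads swing forward as they close: fully open they stand 13 mm farther back than shut.
Start: joints at [-1.193, 0.308, 1.634, -0, 1.2, -0.07], TCP at [0.271, -0.563, 0.231] pointing down, gripper open.
Joint ranges: [-3.06, 3.06], [-0.79, 1.96], [0.05, 2.63], [-1.19, 4.34], [0.05, 2.64], [-2.94, 2.94]. Speed limits (rad/s): [2.79, 2.79, 3.14, 3.14, 3.14, 3.14].

### API

Orientations are given as a unit quaternion [x, y, z, w].
In Python, from station import r, hand, vision, sensors gives the robot as it stands. Calls block until the motion is done:
- r.move_ptp(position, orientation): joint-space move of the TCP to a pose.
- r.movel(position, orientation=None, rate=0.15, max_force=None): straight line of the TCP; orientation=None keeps the orientation; rate is the mean speed in m/s. With max_force (N) it stops when the force on the tool has changed by that much, and returns True; else False.
- r.move_j(angles): joint-space move.
- hand.gripper_to(opening, newtons=None): finger opening in m; newtons is the grip in N (None keeps the last); returns when the fingers have stopped.
- r.sleep(seconds).
- r.solve_ik(position, orientation): joint angles nearest the present ones, or None.
- vision.get_image(name): name is "side" or "top" or "wrist"; returns a dict with "pixels" (480x640x3 uint8, red, green, blue), "vfov" (degrees; the focal length in pixels is half the picture's height over the tangent of half this angle, whatever the lens; pixels are square), "cx", "cy" (the principal point, pixels), "dist_coeffs" ([k1, k2, p1, p2, k3] as OpenCV has them; the pictures are not rectified), "camera_from_world" (4x4, takes a point from world to camera coordinates). Camera axes: x right, y down, z forward; pixel columns grow to the right and rows downward; lengths in m; the calibration is good to about 2 mm. A picture is of the moment at which its call begins. There is no depth.
A pose or a line that the arm cannot do raises r.Unreachable and nothing moves.
- r.job_done(): hands the job in, once; it reports no verdict.
Readings, each from a call of its own:
- sensors.current_t(): time.
- sensors.current_q(): joint angles.
- sensors.current_dq(): joint speeds.
- sensors.current_tau(): joint torques, N m.
- sensors.current_tool_pos(): TCP position.
- sensors.current_eef_rot(): TCP orientation.
- sensors.current_force(): force on the tool from outside, world axes, zero at the start.
- sensors.current_ft_torque(): the same for the moment, N m.
- sensors.current_gripper_width(): finger opening in m.
Only numpy, scipy, OpenCV 4.12 (cv2) and the standard library are available. Lean on these libraries where they do the work, as an engineer would, in place of code of your own. Each camera call takes 0.05 s, during which the arm holds its last target. There are 200 camera calls.

## Working session

There is one attempt and no reset: what is moved stays moved. The work goes in short steps, each a Python script; the robot and the scene stay as the last script left them, time stands still between calls to the robot, and variables do not carry over. Pictures are saved under pics/ and viewed, about 8 in all and at most 12, crops included, and the job is handed in when it is done.

```bash
mkdir -p pics; ls; cat > h.py <<'E'
import numpy as np, cv2
from station import r, hand, vision, sensors
def K(im):
    f=im["pixels"].shape[0]/2/np.tan(np.radians(im["vfov"]/2))
    return np.array([[f,0,im["cx"]],[0,f,im["cy"]],[0,0,1.]])
def ray(im,uv):
    p=cv2.undistortPoints(np.array(uv,float).reshape(-1,1,2),K(im),np.array(im["dist_coeffs"],float)).reshape(-1,2)
    T=np.array(im["camera_from_world"]); R=T[:3,:3]; t=T[:3,3]
    return -R.T@t, np.c_[p,np.ones(len(p))]@R
def onz(im,uv,z):
    o,d=ray(im,uv); return o+d*((z-o[2])/d[:,2])[:,None]
def proj(im,P):
    T=np.array(im["camera_from_world"])
    return cv2.projectPoints(np.array(P,float).reshape(-1,1,3),cv2.Rodrigues(T[:3,:3])[0],T[:3,3],K(im),np.array(im["dist_coeffs"],float))[0].reshape(-1,2)
def save(im,n): cv2.imwrite(f"pics/{n}.png",cv2.cvtColor(im["pixels"],cv2.COLOR_RGB2BGR))
E
python3 - <<'E'
from h import *
for n in ("top","side"):
    im=vision.get_image(n); save(im,n+"0"); np.save(f"pics/{n}0.npy",im,allow_pickle=True)
    print(n,im["vfov"],im["cx"],im["cy"],im["dist_coeffs"],ray(im,[[320,240]]))
print(sensors.current_t())
E
```

```text
pics
top 50.18690753229618 320.3771611949521 240.1529878786385 [-0.03341605  0.          0.          0.          0.        ] (array([ 0.41698705, -0.08095349,  1.26896298]), array([[ 0.13192385, -0.00498634, -0.99124763]]))
side 57.43683135363022 319.116499563561 238.84485168003684 [-0.09082928  0.          0.          0.          0.        ] (array([0.0426535 , 0.68189834, 0.83442816]), array([[ 0.45666405, -0.63636288, -0.62170029]]))
0.1
```

View pics/top0.png

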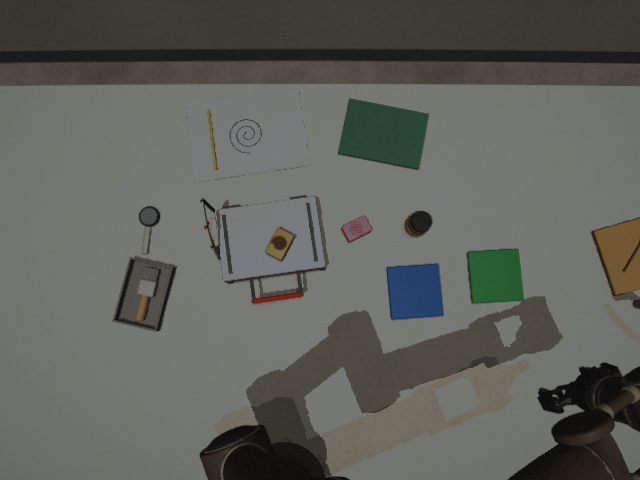

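View pics/side0.png

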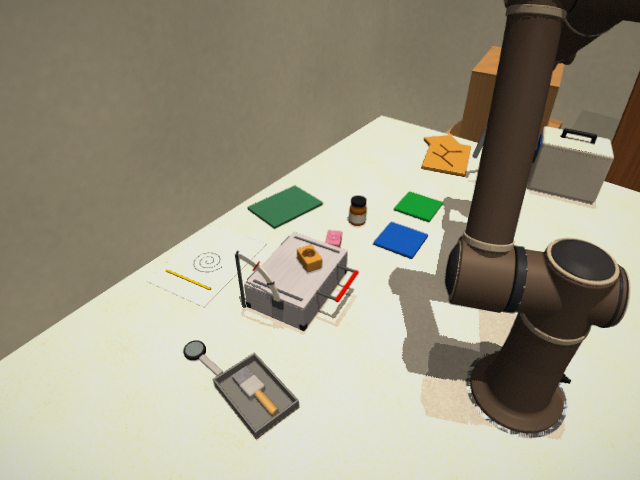

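Top view: the case is at about (270,240) with its red bar at (278,298) and the quadrant at (210,225), which is the +y (left) side. Fossil candidates are the ochre block on the lid at (280,243) and the pink block on the table at (357,229). The ochre one is meant because it is on the lid and not pink. Pad candidates are blue (415,291), green (495,275) and dark green (384,133), and the blue one is meant. The jar is at (419,223), the tray at (145,294) and the loupe at (149,217).

```bash
cat > m.py <<'E'
from h import *
im=np.load("pics/top0.npy",allow_pickle=True).item()
hsv=cv2.cvtColor(im["pixels"],cv2.COLOR_RGB2HSV)
def blob(lo,hi,box,z,close=3):
    m=cv2.inRange(hsv,np.array(lo),np.array(hi)); k=np.zeros_like(m); x0,y0,x1,y1=box; k[y0:y1,x0:x1]=m[y0:y1,x0:x1]
    k=cv2.morphologyEx(k,cv2.MORPH_CLOSE,np.ones((close,close)))
    c=max(cv2.findContours(k,cv2.RETR_EXTERNAL,cv2.CHAIN_APPROX_NONE)[0],key=cv2.contourArea).reshape(-1,2)
    P=onz(im,c,z)[:,:2]; (cx,cy),(w,h),_=rc=cv2.minAreaRect((P*1000).astype(np.float32))
    b=cv2.boxPoints(rc)/1000; e=[b[1]-b[0],b[2]-b[1]]; L=max(e,key=np.linalg.norm)
    return np.array([cx,cy])/1000,sorted([w,h]),np.degrees(np.arctan2(L[1],L[0]))%180
print("pad",blob((100,120,50),(125,255,255),(370,250,460,330),.012))
print("fossil",blob((12,90,50),(32,255,255),(250,215,310,270),.1175,7))
print("bar",blob((0,150,60),(8,255,255),(235,280,320,310),.083))
print("jar",blob((0,0,0),(180,255,50),(400,200,440,242),.085))
# lid corners (white lid) by threshold
print("lid",blob((0,0,75),(180,70,255),(214,190,330,282),.0835,9))
c=im["pixels"][180:320,195:335]; c2=im["pixels"][180:320,320:530]
out=np.hstack([cv2.resize(c,(480,480),interpolation=2)]); cv2.imwrite("pics/crop1.png",np.clip(out[:,:,::-1]*1.6,0,255))
E
python3 m.py
```

```text
pad (array([ 0.4581839 , -0.31802945]), [126.76327514648438, 127.6341781616211], np.float32(93.92928))
fossil (array([0.56272339, 0.00541026]), [42.78565979003906, 64.28653717041016], np.float32(153.84695))
bar (array([0.44213049, 0.0123454 ]), [10.274989128112793, 116.61923217773438], np.float32(98.239296))
jar (array([ 0.61514215, -0.31762106]), [49.51509094238281, 62.69569396972656], np.float32(134.32637))
lid (array([0.5868197 , 0.02773759]), [214.87884521484375, 272.051513671875], np.float32(89.90197))[ WARN:0@0.696] global loadsave.cpp:1063 imwrite_ Unsupported depth image for selected encoder is fallbacked to CV_8U.
```

View pics/crop1.png

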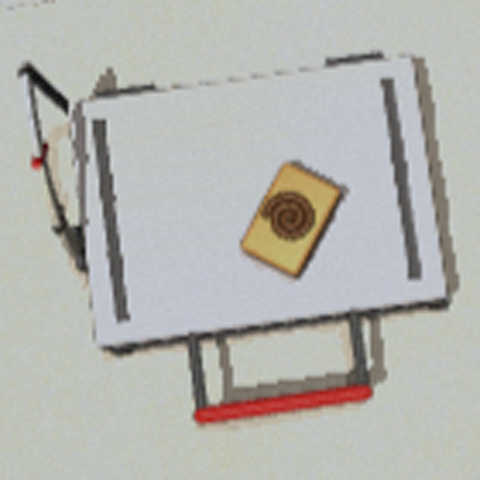

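Crop: the ochre block on the lid carries a dark spiral, at about crop (292,218), so it is the one meant. Its size of 43x64 mm matches. The pad (127x128 mm) and bar (117 mm long) also fit. Next I'll hover over the fossil and refine its position with the wrist camera.

```bash
cat >> h.py <<'E'
from scipy.spatial.transform import Rotation as Ro
def down(phi):
    c,s=np.cos(phi),np.sin(phi); return Ro.from_matrix(np.array([[-s,c,0],[c,s,0],[0,0,-1.]])).as_quat()
def best(p,phi):
    o=[]
    for f in (phi,phi+np.pi):
        q=r.solve_ik(list(p),list(down(f)))
        if q is not None: o.append((abs(q[5]),f,q))
    o.sort(key=lambda a:a[0]); return o[0][1]
def blob(im,lo,hi,z,close=7,box=None):
    hsv=cv2.cvtColor(im["pixels"],cv2.COLOR_RGB2HSV); m=cv2.inRange(hsv,np.array(lo),np.array(hi))
    if box is not None: k=np.zeros_like(m); x0,y0,x1,y1=box; k[y0:y1,x0:x1]=m[y0:y1,x0:x1]; m=k
    m=cv2.morphologyEx(m,cv2.MORPH_CLOSE,np.ones((close,close)))
    c=max(cv2.findContours(m,cv2.RETR_EXTERNAL,cv2.CHAIN_APPROX_NONE)[0],key=cv2.contourArea).reshape(-1,2)
    P=onz(im,c,z)[:,:2]; rc=cv2.minAreaRect((P*1000).astype(np.float32))
    b=cv2.boxPoints(rc)/1000; L=max([b[1]-b[0],b[2]-b[1]],key=np.linalg.norm)
    return np.array(rc[0])/1000,sorted(rc[1]),np.degrees(np.arctan2(L[1],L[0]))%180
E
python3 - <<'E'
from h import *
im=np.load("pics/top0.npy",allow_pickle=True).item()
uv=np.array([[82,100],[415,57],[450,305],[100,350]])*.29167+[195,180]
P=onz(im,uv,.0835)[:,:2]; print("lid corners",P.round(4).tolist(),"centre",P.mean(0)); 
for a,b in ((0,1),(3,2),(0,3),(1,2)): d=P[a]-P[b]; print(np.linalg.norm(d),np.degrees(np.arctan2(d[1],d[0])))
p=[.5627,.0054,.27]; phi=best(p,np.radians(63.8)); print(np.degrees(phi))
r.move_ptp(p,list(down(phi)))
w=vision.get_image("wrist"); save(w,"wrist1")
print("wrist fossil",blob(w,(12,90,50),(32,255,255),.1175)); print(proj(w,[.5627,.0054,.1175]))
print(sensors.current_t(),sensors.current_q(),sensors.current_gripper_width(),sensors.current_tool_pos())
E
```

```text
lid corners [[0.6483, 0.1508], [0.6781, -0.0778], [0.5071, -0.1012], [0.4771, 0.1346]] centre [0.57763502 0.02658447]
0.23051930957802969 97.40893264526393
0.2377506811253466 97.24399859799702
0.17202303274224 5.397056120996629
0.17260550170704908 7.804361443134704
63.800000000000004
wrist fossil (array([0.56039343, 0.00688556]), [42.37392807006836, 68.43061828613281], np.float32(152.46065))
[[322.29028746 224.58115402]]
2.4333 [-6.93448434e-02  1.54431399e-01  1.74251590e+00 -2.86638113e-04
  1.24472741e+00 -1.18120954e+00] 0.08536760724017124 [0.56276085 0.0044312  0.26990541]
```

View pics/wrist1.png

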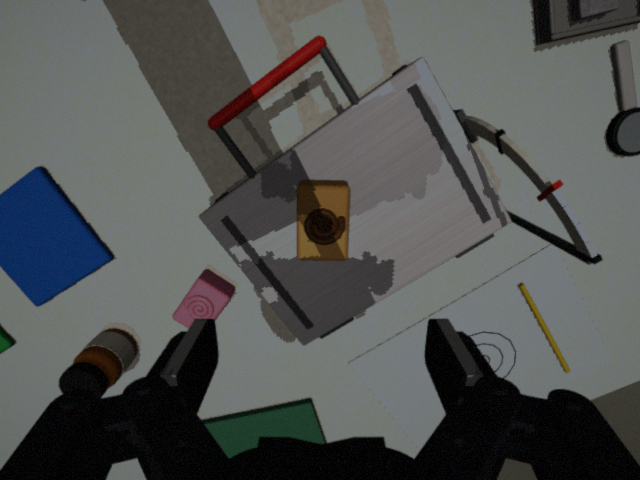

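The wrist view shows the fossil at (323,222), centred between the fingers, and it agrees with the top view to 3 mm. Next: grasp, lift and place.

```bash
python3 - <<'E'
from h import *
q=list(down(np.radians(63.2))); x,y=.5618,.0060
r.movel([x,y,.13],q,rate=.2)
print("hit",r.movel([x,y,.092],rate=.06,max_force=8))
hand.gripper_to(.03,40); print("width",sensors.current_gripper_width(),sensors.current_tool_pos())
r.movel([x,y,.2],rate=.15); print("width",sensors.current_gripper_width(),sensors.current_force())
X,Y=.458,-.318
r.movel([X,Y,.2],rate=.3)
w=vision.get_image("side"); save(w,"side1")
t=vision.get_image("top"); save(t,"top1"); print("pad recheck",proj(t,[X,Y,.012]))
print(sensors.current_t(),sensors.current_gripper_width(),sensors.current_tool_pos())
E
```

```text
hit False
width 0.04336790982331525 [0.5621302  0.0060112  0.09255034]
width 0.04295474575273096 [-0.28872875  0.41533377 -2.6619065 ]
pad recheck [[414.36554975 290.98093438]]
6.775 0.043051912379805365 [ 0.45838074 -0.31647365  0.19979068]
```

View pics/side1.png

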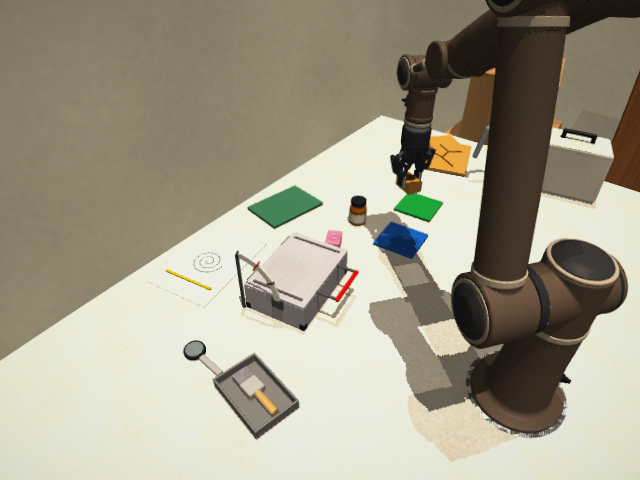

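The fossil is in hand over the pad, at (411,183) in the side view. It shows 2.7 N of weight and a width of 43 mm. Lower it, release, then hover over the bar.

```bash
python3 - <<'E'
from h import *
X,Y=.458,-.318
r.movel([X,Y,.04],rate=.15)
print("hit",r.movel([X,Y,.018],rate=.02,max_force=3),sensors.current_tool_pos(),sensors.current_force())
hand.gripper_to(.06); r.sleep(.1)
r.movel([X,Y,.15],rate=.15)
w=vision.get_image("wrist"); save(w,"wrist2"); print("fossil",blob(w,(12,90,40),(32,255,255),.046),"pad",blob(w,(100,120,40),(125,255,255),.012))
hand.gripper_to(.04)
b=np.array([.4421,.0123]); p=[*b,.23]; phi=best(p,np.radians(7.5)); print(np.degrees(phi))
r.move_ptp(p,list(down(phi)))
w=vision.get_image("wrist"); save(w,"wrist3"); np.save("pics/w3.npy",w,allow_pickle=True)
for z in (.08,.083): print("bar",blob(w,(0,150,40),(8,255,255),z))
print(sensors.current_t(),sensors.current_gripper_width(),sensors.current_tool_pos(),sensors.current_q())
a=w["pixels"]; c=cv2.imread("pics/wrist2.png"); cv2.imwrite("pics/both.png",np.hstack([cv2.resize(c,(400,300)),cv2.resize(a[:,:,::-1],(400,300))]))
E
```

```text
hit True [ 0.45787117 -0.31787762  0.02182326] [0.91656779 0.81169676 3.02920123]
fossil (array([ 0.45536197, -0.31675516]), [42.35906982421875, 68.6416244506836], np.float32(152.59483)) pad (array([ 0.45695557, -0.31932791]), [127.24596405029297, 127.51617431640625], np.float32(4.119822))
7.499999999999999
bar (array([0.44164032, 0.01188258]), [11.356331825256348, 120.22344970703125], np.float32(98.00686))
bar (array([0.44153647, 0.01273965]), [11.239726066589355, 118.98893737792969], np.float32(98.00679))
12.1 0.04004759135794442 [0.44229754 0.01172492 0.22992136] [-7.17579491e-02 -5.26251872e-02  2.04408009e+00 -3.24972747e-04
  1.15011264e+00 -2.02113240e-01]
```

View pics/both.png

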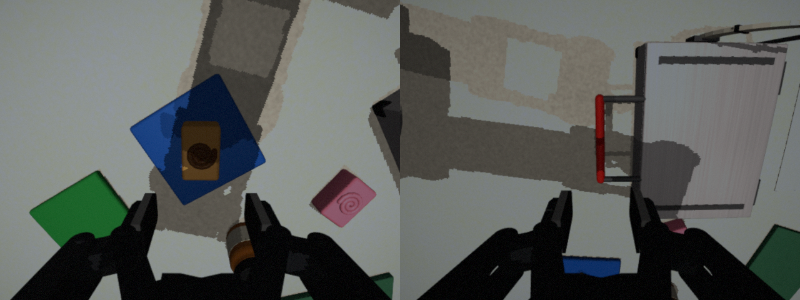

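Left: the fossil lies spiral up near the pad centre, at (200,150). Right: the red bar at (600,138) sits between the fingers at the expected place. Next: grip the bar and raise the lid.

```bash
python3 - <<'E'
from h import *
yaw=np.radians(7.8); q=list(down(yaw)); e=np.array([np.cos(yaw),np.sin(yaw)]); b=np.array([.4416,.0125]); h=b+.225*e
r.movel([*b,.11],q,rate=.2)
print("hit",r.movel([*b,.061],rate=.06,max_force=8))
f0=np.array(sensors.current_force())
hand.gripper_to(.0,30); print("width",sensors.current_gripper_width(),sensors.current_tool_pos())
for a in np.radians(np.arange(6,61,6)):
    p=h-.225*np.cos(a)*e; r.movel([*p,.061-.0005+.225*np.sin(a)],rate=.12)
    print(round(np.degrees(a)),(np.array(sensors.current_force())-f0).round(1),round(sensors.current_gripper_width(),4))
    if np.linalg.norm(np.array(sensors.current_force())-f0)>25: break
for n in("side","top"):
    im=vision.get_image(n); save(im,n+"2"); np.save(f"pics/{n}2.npy",im,allow_pickle=True)
print(sensors.current_t(),sensors.current_tool_pos())
a=cv2.imread("pics/side2.png")[180:360,200:420]; c=cv2.imread("pics/top2.png")[170:330,190:390]
cv2.imwrite("pics/both2.png",np.hstack([cv2.resize(a,(440,400),interpolation=2),cv2.resize(c,(350,400),interpolation=2)]))
E
```

```text
hit False
width 0.011078644473408531 [0.44134688 0.01241754 0.06115371]
6 [ 0.8 -2.2 -4.3] 0.0108
12 [ 0.4 -1.  -3.6] 0.0105
18 [-0.2 -0.5 -3.6] 0.0111
24 [-1.  -2.3 -4.1] 0.0106
30 [-2.3 -1.4 -1.8] 0.0106
36 [-5.9 -1.7  0.7] 0.0108
42 [-8.2 -1.5  2.5] 0.0108
48 [-10.   -1.3   4.2] 0.0104
54 [-11.   -1.1   9.1] 0.0106
60 [-11.3  -1.5  12.5] 0.0107
17.7667 [0.55162122 0.02807272 0.25831628]
```

View pics/both2.png

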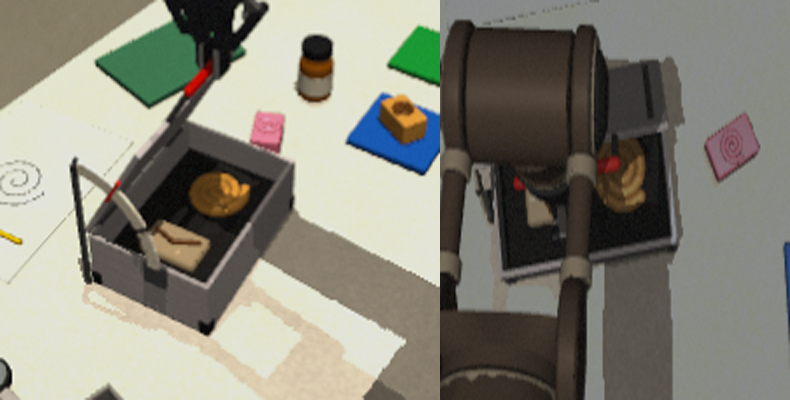

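The lid edge passes by the red 60° mark at crop (112,190). The fossil is on the blue pad at (403,118), clear of the lid. The 17 N residual force is radial, from a misfit of about 3 mm in the bar radius. I'll relax that and measure the angle from the lid edge against projected lines.

```bash
python3 - <<'E'
from h import *
p=np.array(sensors.current_tool_pos()); r.movel(list(p),rate=.02); r.sleep(.3)
print("force",np.round(sensors.current_force(),1),sensors.current_tool_pos(),sensors.current_gripper_width())
im=vision.get_image("side"); save(im,"side3")
yaw=np.radians(7.8); e=np.array([np.cos(yaw),np.sin(yaw)]); n=np.array([-e[1],e[0]]); h=np.array([.4416,.0125])+.225*e
x0,y0,s=230,190,6
big=cv2.resize(im["pixels"][y0:y0+100,x0:x0+110],None,fx=s,fy=s,interpolation=2)[:,:,::-1].copy()
for a,c in((55,(255,0,0)),(60,(0,255,0)),(65,(255,0,255))):
    a=np.radians(a)   # top face of lid: 4 mm above the hinge mid plane; edge at y=+.12
    L=[[*(h+.12*n-(t*np.cos(a)+.004*-np.sin(a))*e*1.0),.0795+t*np.sin(a)+.004*np.cos(a)] for t in(.0,.17)]
    u=((proj(im,L)-[x0,y0]+.5)*s).astype(int); cv2.line(big,tuple(map(int,u[0])),tuple(map(int,u[1])),c,1)
cv2.imwrite("pics/ang.png",big)
# bar ends: red pixels seen in the side view, intersected with the vertical plane family -> angle for each end
hsv=cv2.cvtColor(im["pixels"],cv2.COLOR_RGB2HSV); m=cv2.inRange(hsv,np.array((0,170,60)),np.array((6,255,255)))
ys,xs=np.nonzero(m[190:260,270:330]); print("bar px",len(xs),xs.mean()+270,ys.mean()+190, xs.min()+270,xs.max()+270)
for a in (55,60,65):
    A=np.radians(a); print(a,proj(im,[[*(h+k*n-.225*np.cos(A)*e),.0795+.225*np.sin(A)] for k in(.055,.035,.015)]).round(1).tolist())
E
```

```text
force [-5.4 -2.1 -0.4] [0.55131522 0.02804721 0.25827604] 0.010906977115259862
bar px 89 299.53932584269666 215.53932584269663 293 306
55 [[299.9, 224.5], [304.5, 219.9], [308.9, 215.3]]
60 [[293.3, 218.5], [297.9, 213.9], [302.4, 209.4]]
65 [[286.4, 212.9], [291.1, 208.4], [295.7, 204.0]]
```

View pics/ang.png

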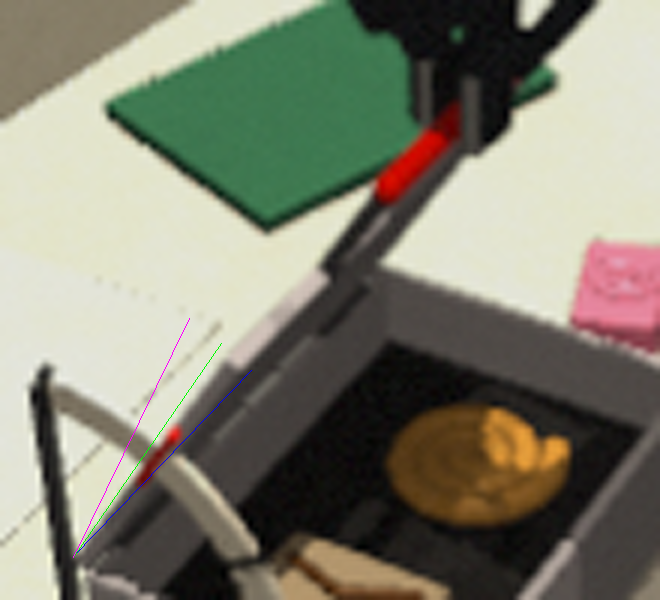

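The lid edge lies between my 55° and 60° lines, and the red mark spans (140,480) to (178,432). The projected hinge may be off by a few pixels, so I'll calibrate that against the red mark itself.

```bash
python3 - <<'E'
from h import *
im=vision.get_image("side"); hsv=cv2.cvtColor(im["pixels"],cv2.COLOR_RGB2HSV)
m=cv2.inRange(hsv,np.array((0,140,40)),np.array((8,255,255)))|cv2.inRange(hsv,np.array((173,140,40)),np.array((180,255,255)))
ys,xs=np.nonzero(m[255:275,245:268]); mk=np.array([xs.mean()+245,ys.mean()+255]); print("mark",len(xs),mk,xs.min()+245,xs.max()+245,ys.min()+255,ys.max()+255)
yaw=np.radians(7.8); e=np.array([np.cos(yaw),np.sin(yaw)]); n=np.array([-e[1],e[0]]); h=np.array([.4416,.0125])+.225*e
pt=lambda a,t,y:[*(h+y*n-t*np.cos(np.radians(a))*e),.0795+t*np.sin(np.radians(a))]
for y in(.122,.126,.13): print(y,proj(im,[pt(60,t,y) for t in(.075,.1,.105)]).round(1).tolist(), "57deg:",proj(im,[pt(57,.1,y)]).round(1).tolist())
# angle from gripper: grasp point 19 mm behind TCP
p=np.array(sensors.current_tool_pos()); g=p[2]+.019-.0795; d=(h-p[:2])@e; print("kin",np.degrees(np.arctan2(g,d)),np.hypot(g,d))
# closed picture: hinge side corner check with mark in the first side image
i0=np.load("pics/side0.npy",allow_pickle=True).item(); h0=cv2.cvtColor(i0["pixels"],cv2.COLOR_RGB2HSV)
m0=cv2.inRange(h0,np.array((0,140,40)),np.array((8,255,255))); ys,xs=np.nonzero(m0[255:275,245:268]); print("mark0",len(xs),xs.mean()+245,ys.mean()+255)
# bar in top view now
t=vision.get_image("top"); ht=cv2.cvtColor(t["pixels"],cv2.COLOR_RGB2HSV); mt=cv2.inRange(ht,np.array((0,150,50)),np.array((8,255,255)))
ys,xs=np.nonzero(mt[220:260,200:300]); print("bar top px",xs.min()+200,xs.max()+200)
for lo,hi in((200,240),(248,300)):
    s=(xs+200>=lo)&(xs+200<hi)
    if s.any(): print(onz(t,[[xs[s].mean()+200,ys[s].mean()+220]],.2773),[ (np.r_[onz(t,[[xs[s].mean()+200,ys[s].mean()+220]],.2773)[0,:2]]-h)@e])
E
```

```text
mark 18 [256.11111111 265.5       ] 253 259 261 270
0.122 [[252.7, 269.3], [256.3, 264.1], [257.1, 263.1]] 57deg: [[258.0, 265.7]]
0.126 [[251.7, 270.4], [255.3, 265.2], [256.1, 264.1]] 57deg: [[257.0, 266.7]]
0.13 [[250.7, 271.4], [254.3, 266.2], [255.1, 265.1]] 57deg: [[256.0, 267.7]]
kin 60.004396810900886 0.22837361840540124
mark0 15 255.6 266.06666666666666
bar top px 232 292
[[0.5423906  0.08149292 0.2773    ]] [np.float64(-0.1157785193238292)]
[[ 0.55737668 -0.01948303  0.2773    ]] [np.float64(-0.11463510421521825)]
```

Three independent estimates agree: about 59° from the side view, 59.6° from the top view and 60.0° from the gripper position. All are well within ±5°, so I'm handing in.

```bash
python3 - <<'E'
from h import *
p=np.array(sensors.current_tool_pos()); r.sleep(.5)
print(np.abs(sensors.current_dq()).max(),np.array(sensors.current_tool_pos())-p,sensors.current_gripper_width(),np.round(sensors.current_force(),1),sensors.current_t())
r.job_done()
E
```

```text
0.000896074475328479 [ 1.86152750e-05 -5.07357198e-05  2.63165995e-05] 0.010505702398200548 [-5.1 -1.3  0.1] 19.0333
the job is handed in; nothing more can be done
```

The fossil block is on the blue pad, and the lid is held open at about 60° by its red bar. I handed the job in at 19.0 s of the 51 s allowed; it reported no verdict.

- **Fossil:** I set it down with a guarded descent at 20 mm/s and released it. The wrist camera showed it spiral side up, about 3 mm from the pad's centre. A later side view showed it still on the pad and clear of the lid.
- **Lid:** It is held with a 30 N grip, and the arm was steady to within 0.1 mm over the last half second. The angle reads about 59° from the bar in the side view, 59.6° from the top view and 60.0° from the gripper position.
- **Disagreements:** The lid edge in the side view read lower, about 57° by eye. The bar's radius came out 3 to 5 mm larger than the stated 225 mm. That caused a side load of about 17 N while lifting, which I relaxed to about 5 N before handing in. The red mark sat about 1 pixel off its predicted place. All angle readings are inside the ±5° limit.
- **Not checked numerically:** I did not measure the final positions of the brush, jar and loupe, but the arm never went near them.

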